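Load the fixture plate and hold it out to its mark

ROBOT

A 6-joint arm with a two-finger parallel gripper is mounted at the origin on the work surface. World frame = base frame: x ahead of the robot, y to its left, z up, the work surface at z = 0. Lengths are in mm, angles in degrees, forces in N, time in s.
With the tool pointing down it reaches from about 300 to 850 mm from the base axis. Payload 4.2 kg.
Tool frame: the origin (TCP) lies between the finger pads; the fingertips stand 25 mm ahead of it and the grasp point (between the pads) lies 6 mm ahead of it; x points along the fingers, y is the direction in which the jaws open and shut, and the axes are right-handed (so a half turn about x gives the same grasp; the last joint's range is limited). The gripper opens to 91 mm and grips with 3 to 60 N. Pads are 32 mm wide; open, the fingers measure 118 mm over their backs; the gripper's body (76 mm by 178 mm) begins 60 mm behind the grasp point.
Start: joints at [-67.838, 18.312, 89.639, -0, 72.044, -1.146], TCP at [227.516, -528.088, 238.976] pointing down, gripper open.
Joint ranges: [-177.97, 177.97], [-48.28, 115.42], [12.27, 149.76], [-77.06, 257.06], [2.81, 150.46], [-146.56, 146.56]. Speed limits (degrees/s): [147.25, 147.25, 180, 180, 180, 180].

INTERFACE

Orientations are given as [roll, pitch, yaw] about the fixed x, y, z axes, in that order (R = Rz(yaw) Ry(pitch) Rx(roll)).
In Python, from workcell import env gives the robot as it stands.
- The arm moves only by the tool jog_arm, never from a script. Its argument "plan" is one flat list of numbers, 4 for each row, row after row: the shift along the tool's x, y, z in cm, then the turn about the tool's x in units of 6 degrees (1.0 is 6 degrees). In form: [tx, ty, tz, turn, tx, ty, tz, turn, ...]. A call has 1 to 12 rows; each row shifts and turns the commanded pose from where the row before left it, along the tool's axes as they then stand; what a row does not reach is not made up. A row lasts 1/12 s, in which the tool goes at most 41.7 mm and 7.16 degrees, less where a joint would pass 70% of its speed; a pose out of reach is approached as far as the arm can. A call with a gripper value outside its range is refused whole. "claw" is the finger opening in cm, from 0 to 9.12, set as the call begins (left out, the last holds). The fingers move at their own pace and stop on an object; "newtons" is the grip in N (left out, the last holds). Time passes only in rows, so rows that do not move let the fingers close. It gives the time, the measured TCP pose, the force and the opening at its end, in the units of the state.
- env.state(): the state, without advancing time (a new reading comes with each control period).
- env.grab_frame(name): name is "scene" or "side" or "wrist"; returns the picture (384x512x3 uint8, red, green, blue); there is no depth.
- env.calibration(name): a dict with "vertical_fov" (degrees; the focal length in pixels is half the picture's height over the tangent of half this angle, whatever the lens; pixels are square), "cx", "cy" (the principal point, pixels), "k1" (the pictures are not rectified: a ray, as slopes to the right and down, at radius r is drawn at 1 + k1 r^2 times it, then the intrinsics apply), "origin" and "orientation" of the camera in the world; the wrist camera has in their place "T_tool_cam" (4x4, takes a point from camera to tool coordinates, whose origin is the TCP and whose axes are the tool frame's). Camera axes: x right, y down, z forward; pixel columns grow to the right and rows downward; lengths in mm; the calibration is good to about 2 mm. A picture is of the moment at which its call begins: read the wrist's pose just before it. calibration takes no time and is no camera call.
- env.job_done(): hands the job in, once; it reports no verdict.
The state is a dict: "time_s": time; "qpos": joint angles; "qvel": joint speeds; "effort": joint torques, N m; "ee_pos": TCP position; "ee_rot": TCP orientation; "force": force on the tool from outside, world axes, zero at the start; "torque": the same for the moment, N m; "gripper_width": finger opening in mm.
Only numpy, scipy, OpenCV 4.12 (cv2) and the standard library are available. Lean on these libraries where they do the work, as an engineer would, in place of code of your own. Each camera call takes 0.05 s, during which the arm holds its last target.

TASK

Load the blue fixture plate lying on the parts shelf with the two green gears and the brass bearing, one part flat on the bottom of each well, any part in any well. Then slide the loaded plate out of the shelf towards the robot until its yellow line lies over the shelf's front edge and runs along it. Out there it would tip over, so hold it by its black handle, or hold it down there: it must not tip on the way, and you finish still holding it like that, the plate lying level on the shelf; leave the gate and everything else where they are.

Things in the scene. Friction and masses are not known exactly. Their poses are not given: they have to be found in the camera images.
- shelf: low open-topped zinc-plated parts shelf standing fixed on the table, 240 mm deep (x) by 270 mm wide (y); flat deck, top at 80 mm, with low lips (up to 100 mm high) at the back and sides, none in front. Origin at the centre of its underside on the table; x points from its front, which faces the robot, to its back; z up. Position and yaw vary
- shelf_edge (a point): middle of the shelf's square front edge, on top of the deck (80 mm up); axes as the shelf's: the edge runs along y, the inside of the shelf is at +x
- plate: blue plastic fixture plate, 220 mm (x) by 170 mm (y) by 12 mm thick, 0.4 to 0.7 kg, lying loose on the deck with its well end poking 15 to 45 mm out over the front edge and up to 6 degrees askew. Origin at the centre of its underside; x points from the well end to the handle end (into the shelf), z up
- plate_handle (a point): centre of the black upright grip block on the plate's inner end: 40 mm long (along plate x), 22 mm wide (plate y), 40 mm tall, rising from the plate's top (12 mm) to 52 mm above its underside; this point is 85 mm from the plate's centre and 50 mm inwards (+x) of the yellow line
- plate_mark (a point): middle of the yellow line that crosses the plate's full width (along plate y), given at the plate's underside; 145 mm from the plate's well end, 35 mm from its centre. Line 5 mm wide. With the line over the shelf edge the plate's centre of mass is outside the edge and it tips unless held down (up to about 12 N at the handle)
- well0 (a point): centre of the mouth (on the plate's top face) of the left (+y) well: round flat-bottomed recess with a black bottom, 46 mm diameter, 6 mm deep; axes as the plate's. The three wells lie in a row across the plate, 52 mm apart, centres 32 mm from its outer end. A part lying on the bottom has its centre 8 mm above the mouth
- well1 (a point): the same for the middle well
- well2 (a point): the same for the right (-y) well
- gear_a_center (a point): green nylon spur gear (point at its centre, 14 mm above its underside); plain round cylinder for the gripper, 38 mm diameter, 28 mm tall, stands upright (z up) on the table at the start, 36 g
- gear_b_center (a point): second green nylon spur gear, the same, (point at its centre, 14 mm above its underside); plain round cylinder for the gripper, 38 mm diameter, 28 mm tall, stands upright (z up) on the table at the start, 36 g
- bearing_center (a point): brass thrust bearing with a dark groove round its middle (point at its centre, 14 mm above its underside); plain round cylinder for the gripper, 38 mm diameter, 28 mm tall, stands upright (z up) on the table at the start, 160 to 240 g
- gate_end (a point): free end of the low steel gate, a barred frame 235 mm long and about 40 mm tall, 88 to 125 mm above the table, hinged on the post (126 mm tall) at the shelf's front left (+y) corner; it stands swung open outwards, clear of the plate's way. To be left alone
- cover: bystander: black cast gearbox cover 150 x 110 x 52 mm on the table left of the shelf; origin at the centre of its underside
- gauge: bystander: steel feeler gauge set in a red case 100 x 26 x 14 mm; origin at the centre of its underside
- oil: bystander: yellow oil bottle, 56 mm diameter, 140 mm tall; origin at the centre of its underside
- wrench: bystander: steel wrench lying on the table right of the loose parts, about 170 mm long; origin at its underside
Things that resemble listed ones, but are neither listed nor needed, are in the scene too. Of the things shaped like the part that bears bearing_center, the brass one is meant. What is shaped like the part that bears gear_a_center but pink is not meant.

How it is judged (in metres and radians):
On the way:
1. one part lies in each of the three wells, let go, before the plate is slid out (((horizontal distance between gear_a_center and well0 below 0.007 m and z of gear_a_center in the frame of well0 between 0.005 and 0.011 m and angle between the z axis of gear_a_center and the z axis of plate, either way round below 0.08 rad) or (horizontal distance between gear_b_center and well0 below 0.007 m and z of gear_b_center in the frame of well0 between 0.005 and 0.011 m and angle between the z axis of gear_b_center and the z axis of plate, either way round below 0.08 rad) or (horizontal distance between bearing_center and well0 below 0.007 m and z of bearing_center in the frame of well0 between 0.005 and 0.011 m and angle between the z axis of bearing_center and the z axis of plate, either way round below 0.08 rad)) and ((horizontal distance between gear_a_center and well1 below 0.007 m and z of gear_a_center in the frame of well1 between 0.005 and 0.011 m and angle between the z axis of gear_a_center and the z axis of plate, either way round below 0.08 rad) or (horizontal distance between gear_b_center and well1 below 0.007 m and z of gear_b_center in the frame of well1 between 0.005 and 0.011 m and angle between the z axis of gear_b_center and the z axis of plate, either way round below 0.08 rad) or (horizontal distance between bearing_center and well1 below 0.007 m and z of bearing_center in the frame of well1 between 0.005 and 0.011 m and angle between the z axis of bearing_center and the z axis of plate, either way round below 0.08 rad)) and ((horizontal distance between gear_a_center and well2 below 0.007 m and z of gear_a_center in the frame of well2 between 0.005 and 0.011 m and angle between the z axis of gear_a_center and the z axis of plate, either way round below 0.08 rad) or (horizontal distance between gear_b_center and well2 below 0.007 m and z of gear_b_center in the frame of well2 between 0.005 and 0.011 m and angle between the z axis of gear_b_center and the z axis of plate, either way round below 0.08 rad) or (horizontal distance between bearing_center and well2 below 0.007 m and z of bearing_center in the frame of well2 between 0.005 and 0.011 m and angle between the z axis of bearing_center and the z axis of plate, either way round below 0.08 rad)) and x of plate_mark in the frame of shelf_edge above 0.05 m and angle between plate's own z axis and vertical below 0.05 rad and linear speed of plate below 0.02 m/s and contact force between the fingers and gear_a below 0.05 N and contact force between the fingers and gear_b below 0.05 N and contact force between the fingers and bearing below 0.05 N), for 0.2 s.
At the end, for the whole second after the job is handed in: One part flat on the bottom of each well; yellow line's middle within 7 mm of the shelf's front edge, plate square to it within 4.5 degrees, level within 2.3 degrees, at rest on the shelf, and still held by fingers (over 1 N, grasp point within 80 mm of the handle) (((horizontal distance between gear_a_center and well0 below 0.007 m and z of gear_a_center in the frame of well0 between 0.005 and 0.011 m and angle between the z axis of gear_a_center and the z axis of plate, either way round below 0.08 rad) or (horizontal distance between gear_b_center and well0 below 0.007 m and z of gear_b_center in the frame of well0 between 0.005 and 0.011 m and angle between the z axis of gear_b_center and the z axis of plate, either way round below 0.08 rad) or (horizontal distance between bearing_center and well0 below 0.007 m and z of bearing_center in the frame of well0 between 0.005 and 0.011 m and angle between the z axis of bearing_center and the z axis of plate, either way round below 0.08 rad)) and ((horizontal distance between gear_a_center and well1 below 0.007 m and z of gear_a_center in the frame of well1 between 0.005 and 0.011 m and angle between the z axis of gear_a_center and the z axis of plate, either way round below 0.08 rad) or (horizontal distance between gear_b_center and well1 below 0.007 m and z of gear_b_center in the frame of well1 between 0.005 and 0.011 m and angle between the z axis of gear_b_center and the z axis of plate, either way round below 0.08 rad) or (horizontal distance between bearing_center and well1 below 0.007 m and z of bearing_center in the frame of well1 between 0.005 and 0.011 m and angle between the z axis of bearing_center and the z axis of plate, either way round below 0.08 rad)) and ((horizontal distance between gear_a_center and well2 below 0.007 m and z of gear_a_center in the frame of well2 between 0.005 and 0.011 m and angle between the z axis of gear_a_center and the z axis of plate, either way round below 0.08 rad) or (horizontal distance between gear_b_center and well2 below 0.007 m and z of gear_b_center in the frame of well2 between 0.005 and 0.011 m and angle between the z axis of gear_b_center and the z axis of plate, either way round below 0.08 rad) or (horizontal distance between bearing_center and well2 below 0.007 m and z of bearing_center in the frame of well2 between 0.005 and 0.011 m and angle between the z axis of bearing_center and the z axis of plate, either way round below 0.08 rad)) and x of plate_mark in the frame of shelf_edge between -0.007 and 0.007 m and angle between the x axis of plate and the x axis of shelf, either way round below 0.08 rad and angle between plate's own z axis and vertical below 0.04 rad and contact force between plate and shelf above 0.3 N and contact force between the fingers and plate above 1 N and distance between the grasp point and plate_handle below 0.08 m and linear speed of plate below 0.01 m/s); the arm keeps its last pose, push and grip.
It fails at once if the plate tips (more than 8.5 degrees from level) (angle between plate's own z axis and vertical above 0.15 rad).
It fails at once if the gate is swung (its end moves more than 50 mm) (distance of gate_end from where it was at the start of the episode above 0.05 m).
It fails at once if the cover, gauge, oil bottle or wrench is disturbed (moved more than 30 mm) (distance of any of cover, gauge, oil, wrench from where it was at the start of the episode above 0.03 m).
It also fails if it takes over 70 s, if anything falls off the work surface, if the arm or the gripper's body presses on something with over 40 N, if the wrist force passes 120 N, or if a joint passes its speed limit or range.

## Working session

There is one attempt and no reset: what is moved stays moved. The work goes in short steps, Python scripts to look and compute and a tool call to move; the robot and the scene stay as the last step left them, time stands still between calls to the robot, and variables do not carry over. Pictures are saved under pics/ and viewed, and the job is handed in when it is done.

Besides the shell and the picture viewer there is one more tool, called after "Request:" as name(argument=value, ...) on one line, values as JSON. jog_arm: Moves the arm, as the interface text tells. Its arguments: {"type":"object","properties":{"plan":{"type":"array"},"claw":{"type":"number"},"newtons":{"type":"number"}},"required":["plan"]}

```bash
mkdir -p pics; cat > h.py <<'E'
import numpy as np, cv2
from workcell import env
from scipy.spatial.transform import Rotation as R
def cam(name,st=None):
    c=env.calibration(name)
    f=192/np.tan(np.radians(c["vertical_fov"]/2))
    if name=="wrist":
        st=st or env.state()
        T=np.array(c["T_tool_cam"]); Rt=R.from_euler('xyz',st["ee_rot"],degrees=True).as_matrix()
        Rw=Rt@T[:3,:3]; o=Rt@T[:3,3]+np.array(st["ee_pos"])
    else:
        o=np.array(c["origin"],float); q=np.array(c["orientation"],float)
        Rw=q if q.shape==(3,3) else R.from_euler('xyz',q,degrees=True).as_matrix()
    return dict(f=f,cx=c["cx"],cy=c["cy"],k1=c["k1"],R=Rw,o=o)
def ray(C,uv):
    uv=np.atleast_2d(np.array(uv,float))
    d=(uv-[C["cx"],C["cy"]])/C["f"]
    x=d.copy()
    for _ in range(30):
        x=d/(1+C["k1"]*(x**2).sum(1,keepdims=True))
    return np.c_[x,np.ones(len(x))]@C["R"].T
def onz(C,uv,z):
    r=ray(C,uv); return C["o"]+r*((z-C["o"][2])/r[:,2:3])
def proj(C,P):
    p=(np.atleast_2d(P)-C["o"])@C["R"]; x=p[:,:2]/p[:,2:3]
    x=x*(1+C["k1"]*(x**2).sum(1,keepdims=True))
    return x*C["f"]+[C["cx"],C["cy"]]
E
python3 - <<'E'
from h import *
print(env.state())
for n in ("scene","side","wrist"):
    print(n,env.calibration(n))
    cv2.imwrite(f"pics/{n}0.png",env.grab_frame(n)[:,:,::-1])
E
```

```text
{'time_s': 0.0, 'qpos': array([-6.78373195e+01,  1.83504343e+01,  8.97079505e+01,  1.12153676e-03,
        7.20439907e+01, -1.14499117e+00]), 'qvel': array([ 0.03744337, -0.11215811, -0.08452865,  0.01835246,  0.05782627,
       -0.00572989]), 'effort': array([-3.64764301e-04, -4.12463272e+01, -2.31973153e+01,  7.27098039e-02,
        4.57396929e-02, -1.48428239e-04]), 'ee_pos': array([ 227.34385237, -527.6279051 ,  238.12188373]), 'ee_rot': array([-91.74173376,  89.89761897, 111.56559116]), 'force': array([ 0.38492075,  0.59760045, -0.54466514]), 'torque': array([ 0.03942851,  0.02210305, -0.01877747]), 'gripper_width': 91.26461067624766}
scene {'vertical_fov': 46.78327827375006, 'cx': 251.03929500175965, 'cy': 188.14535403522675, 'k1': -0.15063936414730386, 'origin': array([1175.17780152, -550.7389371 , 1517.43477482]), 'orientation': array([-150.25028477,    0.63056217,   45.77665166])}
side {'vertical_fov': 53.7940852054792, 'cx': 247.69367400353238, 'cy': 195.48317175059276, 'k1': 0.03652558072122965, 'origin': array([ 278.21589537, -774.38286736,  888.03762788]), 'orientation': array([-133.83743219,   -0.74936589,  -20.06600829])}
wrist {'vertical_fov': 59.03736798601084, 'cx': 253.74259717887693, 'cy': 190.6254477153549, 'k1': -0.08708510919018114, 'T_tool_cam': array([[-2.04299846e-04, -2.76069593e-01,  9.61137627e-01,
        -1.45185409e+02],
       [ 9.99999721e-01, -7.46534816e-04, -1.86838392e-06,
        -2.96730820e-01],
       [ 7.18038505e-04,  9.61137359e-01,  2.76069669e-01,
        -7.83540374e+01],
       [ 0.00000000e+00,  0.00000000e+00,  0.00000000e+00,
         1.00000000e+00]])}
```

View pics/scene0.png

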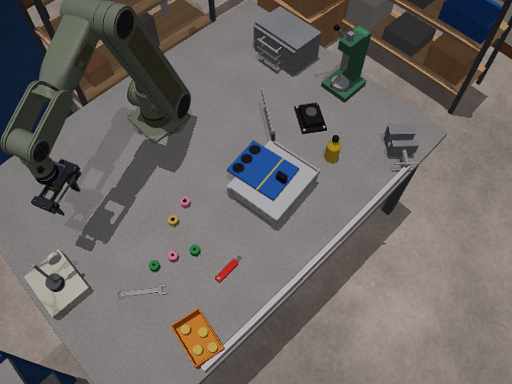

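View pics/side0.png

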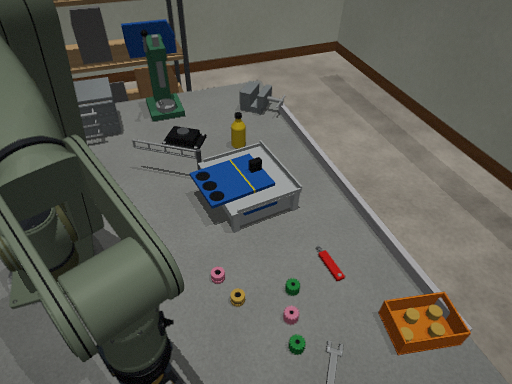

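View pics/wrist0.png

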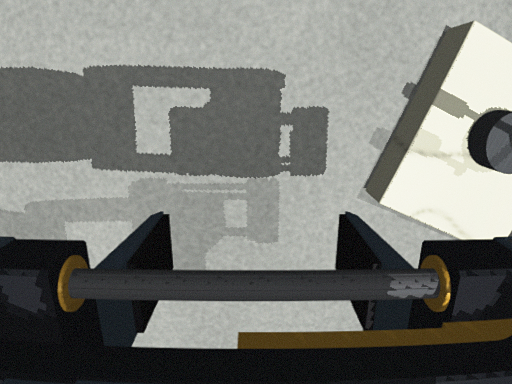

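The scene view shows green gears at (154,266) and (195,250), a brass ring at (173,220), and pink look-alikes at (173,256) and (185,202). The orange tray holds yellow discs around (197,340). Next I'll take an enlarged crop and measure.

```bash
python3 - <<'E'
from h import *
im=cv2.imread("pics/scene0.png"); s=cv2.imread("pics/side0.png")
a=cv2.resize(im[190:370,135:235],None,fx=3.3,fy=3.3,interpolation=cv2.INTER_CUBIC)
b=cv2.resize(s[255:365,195:320],None,fx=3.3,fy=3.3,interpolation=cv2.INTER_CUBIC)
o=np.zeros((600,800,3),np.uint8);o[:min(600,a.shape[0]),:a.shape[1]]=a[:600];o[:b.shape[0],340:340+b.shape[1]]=b
cv2.imwrite("pics/crop1.png",o)
for n,I in(("scene",im),("side",s)):
    C=cam(n);H=cv2.cvtColor(I,cv2.COLOR_BGR2HSV)
    for nm,lo,hi in(("green",(60,90,50),(85,255,255)),("brass",(15,110,80),(28,255,255)),("blue",(105,140,60),(125,255,255)),("yel",(24,120,120),(34,255,255))):
        m=cv2.inRange(H,lo,hi); k,l,st,ce=cv2.connectedComponentsWithStats(m)
        for i in range(1,k):
            if st[i,4]>25: print(n,nm,st[i],ce[i].round(1),onz(C,ce[i],20 if nm in("green","brass") else 92)[0].round(1))
E
```

```text
scene green [340  25  31  23 270] [356.5  35.7] [ 291.9 1019.9   20. ]
scene green [322  69  44  30 355] [345.1  84.6] [462.  717.6  20. ]
scene green [190 245  10  11  79] [194.2 249.4] [ 588.9 -290.6   20. ]
scene green [149 260  10  12  83] [153.4 264.9] [ 531.8 -435.9   20. ]
scene brass [170   0  10  14  32] [174.8   7.5] [-522.4  515.2   20. ]
scene brass [181   4  11   8  29] [186.4   7.9] [-474.3  555.4   20. ]
scene brass [179   7  17  14  43] [186.5  14.3] [-432.9  522.2   20. ]
scene brass [98 45 10  9 34] [102.2  49.2] [-537.7   62.3   20. ]
scene brass [325 140  16  23 268] [332.1 151.4] [659.1 391.9  20. ]
scene brass [256 159  27  31  42] [268.9 174.5] [555.3 128.2  20. ]
scene brass [168 215  11  12  80] [172.7 220.3] [ 443.3 -272.3   20. ]
scene brass [176 308  23  15  30] [187.6 314.8] [ 753.9 -463.9   20. ]
scene brass [ 176  315   46   52 1183] [198.7 338.5] [ 840.  -489.8   20. ]
scene blue [444   0  58  42 935] [477.4  10.7] [ 645.7 1601.6   92. ]
scene blue [ 227  141   55   48 1135] [255.4 165. ] [519.2  88.8  92. ]
scene blue [258 160  41  40 643] [277.7 179.
[... 479 characters left out ...]
[684. 419.  20.]
side brass [230 160  25  33  40] [242.8 176. ] [616.5 168.8  20. ]
side brass [231 288  14  18 164] [237.5 296.5] [ 444.8 -274.6   20. ]
side brass [385 294  49  10  54] [408.2 297.4] [ 860.1 -423.2   20. ]
side brass [ 390  304   80   40 1327] [420.2 323.4] [ 842.3 -492.4   20. ]
side blue [121  19  55  39 940] [148.   36.3] [ 492.2 1313.6   92. ]
side blue [232 154  43  38 638] [253.  173.3] [624.4  92.4  92. ]
side blue [ 190  160   63   48 1437] [223.1 182.7] [519.5  80.6  92. ]
side blue [244 202  33  13  77] [259.6 208.1] [587.1 -61.   92. ]
side yel [231 121  14  10  99] [237.8 125.6] [667.4 368.9  92. ]
side yel [230 160  25  31  54] [242.4 175.2] [588.8  94.6  92. ]
```

View pics/crop1.png

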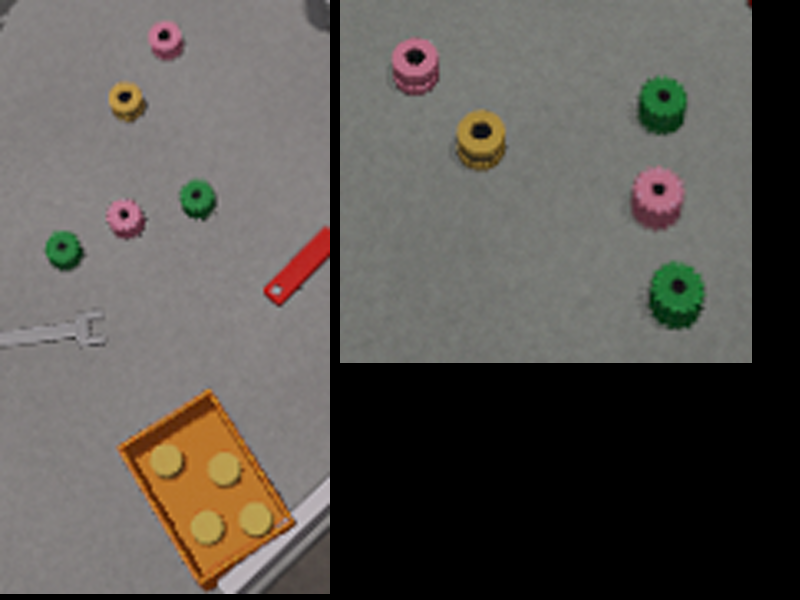

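Bearing: of the brass grooved ring (173,220), the pink grooved ring (185,202) and the yellow tray discs, only (173,220) fits, being brass with a groove and a hole. Gears: the two green ones, (154,266) and (195,250); the pink one at (173,256) is the decoy. The crop confirms both, and the scene and side positions agree to about 4 mm.

```bash
cat >> h.py <<'E'
def Rt(st=None):
    st=st or env.state(); return R.from_euler('xyz',st["ee_rot"],degrees=True).as_matrix()
def delta(target,ang=None,st=None):
    """shift in tool axes cm to TCP target (world mm), turn units to bring tool y to world angle ang (mod 180)"""
    st=st or env.state(); M=Rt(st)
    d=M.T@(np.array(target)-st["ee_pos"])/10
    cur=np.degrees(np.arctan2(M[1,1],M[0,1]))
    t=None
    if ang is not None:
        e=(ang-cur+90)%180-90   # world ccw
        t=e/6*(-1 if M[2,0]<0 else 1)
    print("pos",np.round(st["ee_pos"],1),"y-ang",round(cur,2),"tilt",np.round(M[:,0],3),"shift cm",d.round(2),"turn",t,"t",round(st["time_s"],2),"q6",round(st["qpos"][5],1))
E
python3 - <<'E'
from h import *
print(Rt().round(3)); delta([520,-340,240],60)
C=cam("scene"); print(onz(C,[[173,255],[185,201.5]],20).round(0))
E
```

```text
[[-0.001  0.396 -0.918]
 [ 0.001 -0.918 -0.396]
 [-1.    -0.001  0.   ]]
pos [ 227.4 -527.8  238.3] y-ang -66.69 tilt [-0.001  0.001 -1.   ] shift cm [ -0.16  -5.66 -34.3 ] turn 8.884871132495428 t 0.15 q6 -1.1
[[ 552. -360.   20.]
 [ 415. -187.   20.]]
```

Request:
jog_arm(plan=[0,0.6,-3.6,0,0,0.6,-3.6,0,0,0.6,-3.6,0,0,0.6,-3.6,0,0,0.6,-3.6,0,0,0.6,-3.6,0,0,0.6,-3.6,0,0,0.6,-3.6,0,0,0,0,-1.1,0,0,0,-1.1,0,0,0,-1.1,0,0,0,-1.1], claw=9.1)

```text
time_s: 1.15
ee_pos: [511.3, -457.8, 238.2]
ee_rot: [-88.3, 89.9, 141.8]
force: [0.2, 0.5, -0.2]
gripper_width: 91.2
```

Request:
jog_arm(plan=[0,0,0,-1.1,0,0,0,-1.1,0,0,0,-1.1,0,0,0,-1.0,0,0,0,0,0,0,0,0])

```text
time_s: 1.65
ee_pos: [510.9, -458.1, 238.5]
ee_rot: [-117.2, 90.0, 138.1]
force: [0.9, 0.3, -0.7]
gripper_width: 90.6
```

```bash
python3 - <<'E'
from h import *
delta([444,-273,240],-15)
st=env.state();I=env.grab_frame("wrist")[:,:,::-1].copy();cv2.imwrite("pics/w1.png",I)
C=cam("wrist",st);H=cv2.cvtColor(I,cv2.COLOR_BGR2HSV)
for nm,lo,hi in(("green",(55,90,30),(88,255,255)),("brass",(15,90,60),(28,255,255)),("pink",(160,60,60),(180,255,255))):
    m=cv2.inRange(H,lo,hi); k,l,s,ce=cv2.connectedComponentsWithStats(m)
    for i in range(1,k):
        if s[i,4]>150: print(nm,s[i],ce[i].round(1),onz(C,ce[i],28)[0].round(1))
E
```

```text
pos [ 510.9 -458.1  238.5] y-ang -14.65 tilt [-0.001  0.    -1.   ] shift cm [ -0.13 -11.15 -16.22] turn 0.058513725351202105 t 1.65 q6 -28.2
green [272   0  35  14 308] [288.7   4.6] [ 584.9 -308.5   28. ]
green [253 126  36  38 939] [270.2 144. ] [ 534.4 -435.9   28. ]
brass [ 122    0   44   34 1019] [144.9  15.6] [ 446.7 -281.2   28. ]
brass [496  80  16 108 883] [505.8 133. ] [ 789.6 -487.4   28. ]
brass [ 57 255  31  57 840] [ 69.2 283.3] [ 254.9 -538.2   28. ]
brass [421 255  30  57 839] [438.1 283.2] [ 694.  -652.9   28. ]
brass [ 237  319  275   30 4788] [379.4 336.3] [ 611.9 -710.8   28. ]
pink [252  55  39  37 740] [268.7  75.1] [ 549.9 -368.1   28. ]
```

View pics/w1.png

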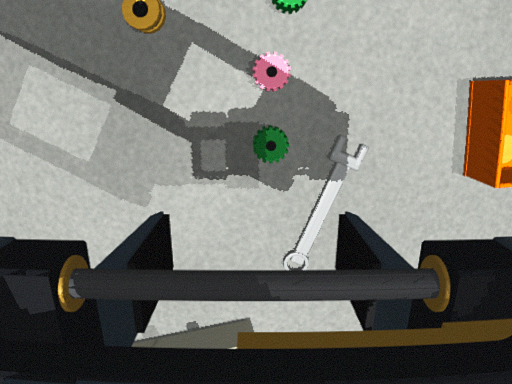

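Wrist view: the green gear A hole is at (271,145), the pink gear at (271,72), the wrench head at about (348,155), the bearing at (145,10) and gear B at the top edge (289,4). I'll grasp gear A with a narrowed opening to clear the wrench.

```bash
python3 - <<'E'
from h import *
C=cam("wrist"); print(onz(C,[271,145.5],28),onz(C,[[348,155],[365,150],[330,150]],5).round(0))
delta([534.8,-437,60]); delta([534.8,-437,34])
E
```

```text
[[ 534.93288987 -437.81435636   28.        ]] [[ 617. -474.    5.]
 [ 637. -473.    5.]
 [ 599. -463.    5.]]
pos [ 510.9 -458.1  238.7] y-ang -14.64 tilt [-0.  0. -1.] shift cm [17.87  1.78 -2.65] turn None t 1.7 q6 -28.2
pos [ 510.9 -458.1  238.7] y-ang -14.64 tilt [-0.  0. -1.] shift cm [20.47  1.78 -2.64] turn None t 1.7 q6 -28.2
```

Request:
jog_arm(plan=[0,0.9,-1.3,0,0,0.9,-1.3,0,4,0,0,0,4,0,0,0,4,0,0,0,4,0,0,0,2,0,0,0,1.2,0,0,0,1.2,0,0,0,0,0,0,0], claw=6.0, newtons=15)

```text
time_s: 2.53
ee_pos: [535.2, -436.5, 33.2]
ee_rot: [-120.4, 89.9, 135.2]
force: [0.1, 0.1, -0.6]
gripper_width: 60.1
```

```bash
python3 - <<'E'
from h import *
delta([534.8,-437,34])
I=env.grab_frame("wrist")[:,:,::-1].copy();cv2.imwrite("pics/w2.png",I)
E
```

```text
pos [ 535.2 -436.5   33.2] y-ang -14.47 tilt [-0.002  0.002 -1.   ] shift cm [-0.08 -0.02  0.06] turn None t 2.53 q6 -25.7
```

View pics/w2.png

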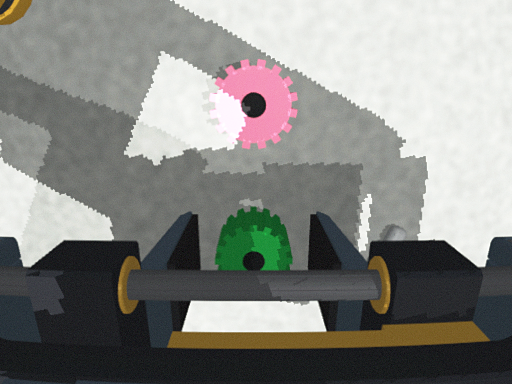

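The gear sits centred between the fingers, with its hole at (254,260). Closing, then lifting.

Request:
jog_arm(plan=[0,0,0,0,0,0,0,0,0,0,0,0,0,0,0,0,0,0,0,0,0,0,0,0], claw=3.0, newtons=15)

```text
time_s: 3.08
ee_pos: [535.5, -438.1, 36.4]
ee_rot: [64.0, 89.9, -40.5]
force: [-0.1, 0.7, 6.7]
gripper_width: 37.8
```

```bash
python3 - <<'E'
from h import *
C=cam("wrist"); print(onz(C,[254,260],28)); print(env.state()["gripper_width"])
# rough plate geometry from scene: dark wells, yellow line ends
I=cv2.imread("pics/scene0.png"); cv2.imwrite("pics/crop2.png",cv2.resize(I[80:230,215:365],None,fx=4,fy=4,interpolation=cv2.INTER_CUBIC))
E
```

```text
[[ 535.1471002  -440.05339819   28.        ]]
37.84819405997938
```

View pics/crop2.png

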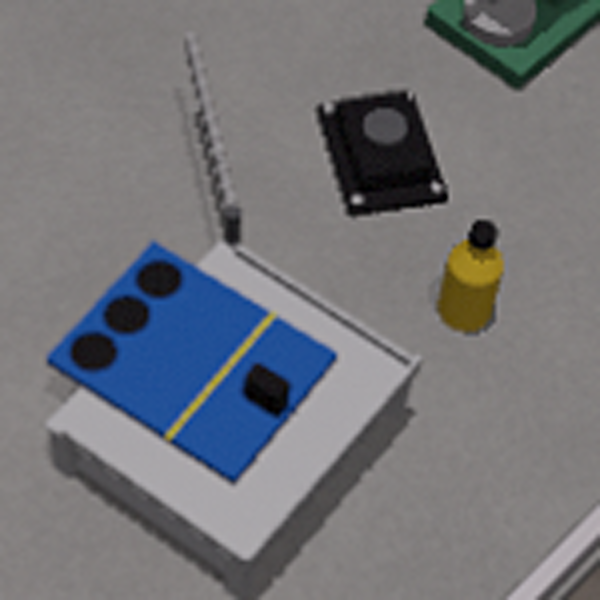

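Crop: the plate wells are at scene px (255,150), (247,158) and (238,168), and the yellow line runs from (284,159) to (257,190). The gate goes up and left from the post at (273,136).

```bash
python3 - <<'E'
from h import *
C=cam("scene")
w=onz(C,[[255,149.75],[246.75,158.25],[238.25,168]],88); print(w.round(0)); print(onz(C,[[283.75,158.75],[257,189.5]],92).round(0))
d=w[0]-w[2]; print(np.degrees(np.arctan2(d[1],d[0]))-90, np.linalg.norm(d))
print("gate end,post",onz(C,[[262,90],[273,132]],125).round(0))
delta([470,-120,240])
E
```

```text
[[466. 139.  88.]
 [472.  89.  88.]
 [481.  35.  88.]]
[[575. 187.  92.]
 [600.  18.  92.]]
8.352426789482351 105.6804226097459
gate end,post [[288. 355. 125.]
 [473. 231. 125.]]
pos [ 535.5 -438.1   36.4] y-ang -14.5 tilt [ 0.002 -0.002 -1.   ] shift cm [-20.42 -14.26 -29.13] turn None t 3.08 q6 -25.7
```

Request:
jog_arm(plan=[-4,0,0,0,-4,0,0,0,-4,0,0,0,-4,0,0,0,-4,0,0,0,0,0,0,0])

```text
time_s: 3.58
ee_pos: [537.7, -439.9, 245.1]
ee_rot: [64.3, 89.0, -40.2]
force: [0.8, -1.2, 0.2]
gripper_width: 37.8
```

```bash
python3 - <<'E'
from h import *
delta([470,-120,240])
I=env.grab_frame("wrist")[:,:,::-1].copy();cv2.imwrite("pics/w3.png",I)
E
```

```text
pos [ 537.7 -439.9  245.1] y-ang -14.5 tilt [ 0.013 -0.011 -1.   ] shift cm [  0.07 -14.57 -29.28] turn None t 3.58 q6 -25.7
```

View pics/w3.png

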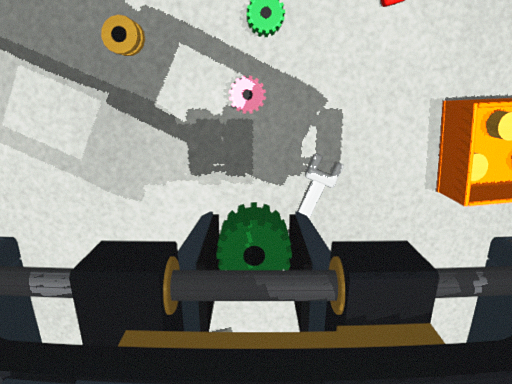

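Request:
jog_arm(plan=[0,0,0,0,-2,0,0,-1,-2,0,0,-1,-2,0,0,-1,-2,0,0,-0.8,-2,0,0,0,0,0,0,0,0,0,0,0])

```text
time_s: 4.3
ee_pos: [534.8, -437.5, 333.2]
ee_rot: [-137.4, 89.9, 140.9]
force: [-0.1, 0.6, -1.4]
gripper_width: 37.4
```

```bash
python3 - <<'E'
from h import *
delta([530,0,350],8.35)
E
```

```text
pos [ 534.8 -437.5  333.2] y-ang 8.29 tilt [-0.002  0.001 -1.   ] shift cm [ -1.62   5.83 -43.36] turn -0.010298840249914084 t 4.3 q6 -48.5
```

Request:
jog_arm(plan=[-0.1,0.5,-3.6,0,-0.1,0.5,-3.6,0,-0.1,0.5,-3.6,0,-0.1,0.5,-3.6,0,-0.1,0.5,-3.6,0,-0.1,0.5,-3.6,0,-0.1,0.5,-3.6,0,-0.1,0.5,-3.6,0,-0.1,0.5,-3.6,0,-0.1,0.5,-3.6,0,-0.1,0.4,-3.6,0,-0.5,0.4,-3.6,0])

```text
time_s: 5.3
ee_pos: [528.2, 0.0, 347.1]
ee_rot: [-99.0, 89.6, 179.3]
force: [0.5, -0.0, -1.7]
gripper_width: 37.7
```

Request:
jog_arm(plan=[0,0,0,0,0,0,0,0,0,0,0,0,0,0,0,0])

```text
time_s: 5.63
ee_pos: [529.5, -2.7, 349.4]
ee_rot: [-87.5, 89.8, -169.3]
force: [-0.3, 1.1, -0.4]
gripper_width: 37.3
```

```bash
python3 - <<'E'
from h import *
delta([530,0,350],8.35)
I=env.grab_frame("wrist")[:,:,::-1].copy();cv2.imwrite("pics/w4.png",I)
E
```

```text
pos [529.5  -2.7 349.4] y-ang 8.23 tilt [-0.003 -0.001 -1.   ] shift cm [-0.06  0.08 -0.26] turn -0.01916889421998036 t 5.63 q6 -9.7
```

View pics/w4.png

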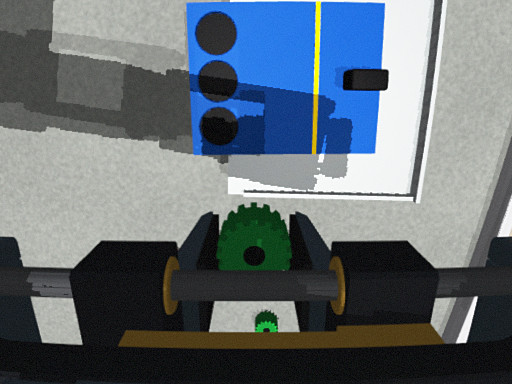

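The wrist view shows wells at (216,33), (217,80) and (219,126), the yellow line from (318,3) to (315,153), the handle at (366,79), and the shelf front edge visible at (228,165–195).

```bash
cat > plate.py <<'E'
from h import *
def meas(I,C,save=None):
    H=cv2.cvtColor(I,cv2.COLOR_BGR2HSV)
    blue=cv2.inRange(H,(100,120,40),(130,255,255))
    blue=cv2.morphologyEx(blue,cv2.MORPH_CLOSE,np.ones((3,3)))
    cs,hi=cv2.findContours(blue,cv2.RETR_CCOMP,cv2.CHAIN_APPROX_NONE)
    out=[]
    for c,h in zip(cs,hi[0]):
        if h[3]>=0 and cv2.contourArea(c)>600:
            (x,y),(a,b),_=cv2.fitEllipse(c); p=onz(C,[x,y],91)[0]; out.append(p)
            print("hole",round(x,1),round(y,1),"axes",round(a,1),round(b,1),p.round(1))
    yel=cv2.inRange(H,(20,120,60),(36,255,255)); 
    cs,_=cv2.findContours(yel,cv2.RETR_EXTERNAL,cv2.CHAIN_APPROX_NONE)
    c=max(cs,key=lambda c:cv2.minAreaRect(c)[1][0]+cv2.minAreaRect(c)[1][1] if cv2.contourArea(c)<3000 and c[:,0,1].max()<250 else 0)
    q=onz(C,c[:,0,:].astype(float),92)[:,:2]; m=q.mean(0); d=np.linalg.svd(q-m)[2][0]
    print("yellow mid",((q@d).min()/2+(q@d).max()/2)*d+(m-(m@d)*d),"ang",(np.degrees(np.arctan2(d[1],d[0]))%180)-90,"len",np.ptp(q@d))
    return out
E
python3 - <<'E'
from plate import *
I=cv2.imread("pics/w4.png");C=cam("wrist");meas(I,C)
print("front edge px",onz(C,[[228,166],[228.5,194]],80).round(1))
cv2.imwrite("pics/c4.png",cv2.resize(I[0:210,150:430],None,fx=2.8,fy=2.8,interpolation=cv2.INTER_CUBIC))
E
```

```text
hole 219.0 126.1 axes 37.3 38.6 [482.6  32.4  91. ]
hole 217.5 80.9 axes 38.8 40.3 [474.8  83.3  91. ]
hole 216.0 33.5 axes 39.9 41.6 [467.  134.1  91. ]
yellow mid [586.03311343 100.5056727 ] ang 8.657274009425834 len 169.05226655029986
front edge px [[498.5 -16.2  80. ]
 [503.6 -52.3  80. ]]
```

View pics/c4.png

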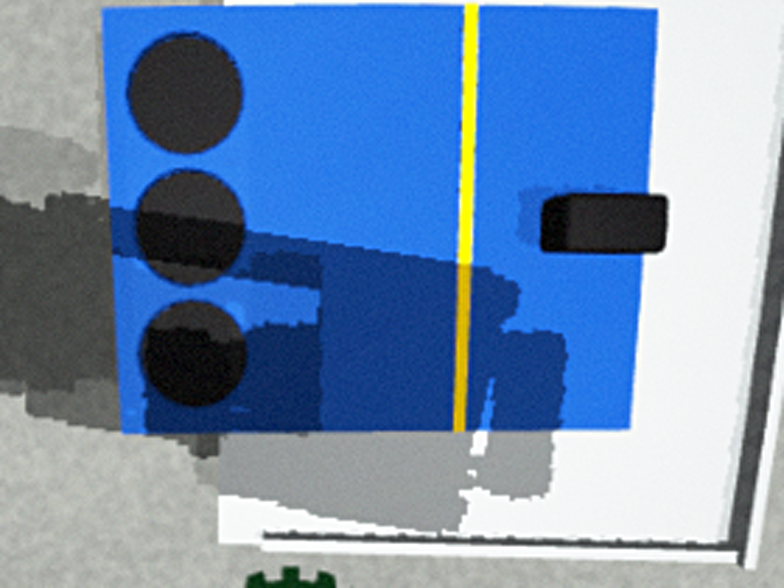

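```bash
python3 - <<'E'
from plate import *
I=cv2.imread("pics/w4.png");C=cam("wrist");st=env.state()
g=I[245:268,242:268];m=(g.max(2)<35).astype(np.uint8);k,l,s,ce=cv2.connectedComponentsWithStats(m);i=1+np.argmax(s[1:,4]);u=ce[i]+[242,245];print("gear hole",u,s[i])
P=onz(C,u,st["ee_pos"][2]-5.2)[0]; print("in tool",Rt(st).T@(P-st["ee_pos"]))
# front edge, subpixel by gradient along rows
G=cv2.cvtColor(I,cv2.COLOR_BGR2GRAY).astype(float)
for r in (158,161,185,188,191):
    x=np.arange(222,236); d=np.diff(G[r,222:237]); print(r,x[np.argmax(d)]+.5,d.max())
for r in (0,1): print(I[r,224:236].sum(1))
e=onz(C,[[228.3,160],[228.6,190]],80);print(e);
e=onz(C,[[229.8,0.5],[228.5,190]],80);d=e[0]-e[1];print(e,np.degrees(np.arctan2(-d[0],d[1])))
E
```

```text
gear hole [253.76576577 255.43543544] [  1   1  22  20 333]
in tool [ 5.19942461  0.20540146 -2.15112638]
158 227.5 44.0
161 227.5 47.0
185 227.5 65.0
188 227.5 64.0
191 227.5 67.0
[451 450 472 467 436 488 765 762 757 757 759 757]
[464 475 485 497 458 497 764 760 758 709 702 709]
[[497.98320223  -8.6011664   80.        ]
 [503.09383939 -47.02470749  80.        ]]
[[476.6161092  173.20968743  80.        ]
 [502.96768042 -47.04290637  80.        ]] 6.822580157715869
```

Plate yaw is about 8.65° and shelf yaw about 7°. The well spacing of 51.4 mm against 52 and the yellow length of 169 mm against 170 both check out. Gear A goes into well0 at (467,134.7).

```bash
python3 - <<'E'
from h import *
C=cam("wrist");st=env.state()
P=onz(C,[253.77,255.4],st["ee_pos"][2]-8.4)[0]; print("in tool",Rt(st).T@(P-st["ee_pos"]))
delta([466.9,133.8,150],8.65)
E
```

```text
in tool [ 8.39953138  0.20483048 -0.54976802]
pos [529.7  -2.9 349.7] y-ang 8.21 tilt [-0.002 -0.    -1.   ] shift cm [ 19.98  -4.22 -14.42] turn -0.07406272810294467 t 5.68 q6 -9.7
```

Request:
jog_arm(plan=[0,-1.05,-3.6,-0.1,0,-1.05,-3.6,0,0,-1.05,-3.6,0,0,-1.05,-3.6,0,3,0,0,0,4,0,0,0,4,0,0,0,4,0,0,0,3,0,0,0,2,0,0,0,0,0,0,0,0,0,0,0])

```text
time_s: 6.68
ee_pos: [466.4, 133.2, 150.3]
ee_rot: [-80.1, 89.9, -161.3]
force: [-0.2, 0.1, -0.3]
gripper_width: 37.6
```

```bash
python3 - <<'E'
from h import *
delta([466.9,134.2,123],8.65)
I=env.grab_frame("wrist")[:,:,::-1].copy();cv2.imwrite("pics/w5.png",I)
E
```

```text
pos [466.4 133.2 150.3] y-ang 8.81 tilt [-0.002 -0.001 -1.   ] shift cm [ 2.73  0.07 -0.09] turn 0.026891795209439334 t 6.68 q6 5.8
```

View pics/w5.png

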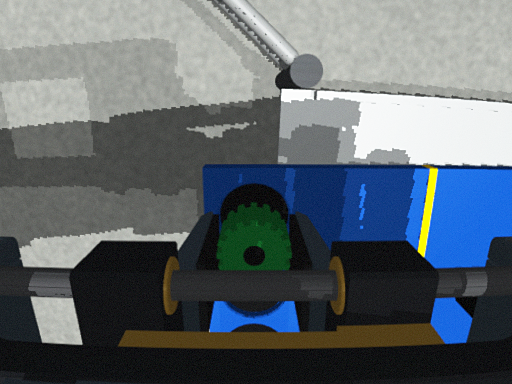

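The gear sits over well0. The well's rim spans columns 221–287 and rows 184–316. A quick check of the rim centre follows.

```bash
python3 - <<'E'
from h import *
C=cam("wrist")
p=onz(C,[[254,184.5],[254,316],[221,207],[288,207]],92);print(p.round(1),(p[0]+p[1])/2, np.linalg.norm(p[0]-p[1]))
print((p[2]+p[3])/2)
E
```

```text
[[464.2 157.   92. ]
 [479.1  61.2  92. ]
 [445.7 139.1  92. ]
 [487.9 145.6  92. ]] [471.6363633  109.10052942  92.        ] 96.95601905306847
[466.81023007 142.37916041  92.        ]
```

Request:
jog_arm(plan=[1,0.05,-0.1,0,0.8,0,0,0,0.5,0,0,0,0.4,0,0,0,0,0,0,0,0,0,0,0])

```text
time_s: 7.23
ee_pos: [466.8, 135.3, 123.8]
ee_rot: [-53.7, 90.0, -134.8]
force: [0.7, 0.8, 0.2]
gripper_width: 37.7
```

```bash
python3 - <<'E'
from h import *
delta([466.9,134.2,122.4],8.65); print(env.state()["force"])
E
```

```text
pos [466.8 135.3 123.8] y-ang 8.91 tilt [-0. -0. -1.] shift cm [ 0.14 -0.01  0.11] turn 0.043662434443362486 t 7.23 q6 5.9
[0.69042102 0.75350859 0.23170558]
```

Request:
jog_arm(plan=[0.15,0,0.1,0,0,0,0,0])

```text
time_s: 7.4
ee_pos: [467.1, 134.2, 122.5]
ee_rot: [67.0, 90.0, -14.0]
force: [0.2, -0.9, -0.6]
gripper_width: 37.5
```

Request:
jog_arm(plan=[0,0,0,0,0,0,0,0,0,0,0,0,0,0,0,0], claw=5.6)

```text
time_s: 7.73
ee_pos: [467.1, 134.3, 122.6]
ee_rot: [79.3, 90.0, -1.8]
force: [0.1, -0.6, 1.0]
gripper_width: 56.2
```

Request:
jog_arm(plan=[-3,0,0,0,-4,0,0,0,-4,0,0,0,-4,0,0,0,-4,0,0,0,-3.5,0,0,0,0,0,0,0,0,0,0,0])

```text
time_s: 8.4
ee_pos: [467.6, 134.5, 349.5]
ee_rot: [95.1, 89.7, 14.0]
force: [1.1, -0.2, -1.6]
gripper_width: 55.9
```

```bash
python3 - <<'E'
from h import *
delta([444.5,-275,240],8.65); delta([530,0,350])
I=env.grab_frame("wrist")[:,:,::-1].copy();cv2.imwrite("pics/w6.png",I)
E
```

```text
pos [467.6 134.5 349.5] y-ang 8.91 tilt [ 0.005  0.001 -1.   ] shift cm [10.89 -8.68 40.1 ] turn 0.04290650989890802 t 8.4 q6 5.8
pos [467.6 134.5 349.5] y-ang 8.91 tilt [ 0.005  0.001 -1.   ] shift cm [-0.04  4.08 14.25] turn None t 8.4 q6 5.8
```

View pics/w6.png

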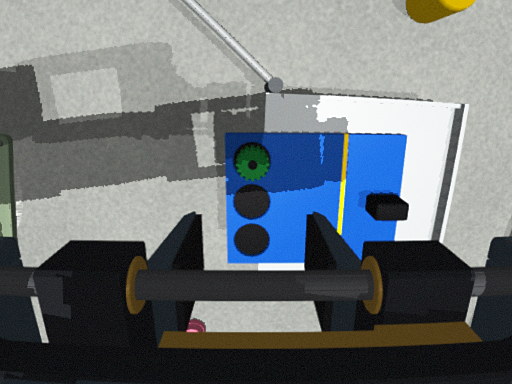

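Gear A lies in well0 with its hole at (252,164), concentric with the well. Next is the bearing.

Request:
jog_arm(plan=[0,-0.8,3.7,0,0,-0.8,3.7,0,0,-0.8,3.7,0,0,-0.8,3.7,0,0,-0.8,3.7,0,0,-0.8,3.7,0,0,-0.8,3.7,0,0,-0.8,3.7,0,3.5,-0.8,3.7,0,4,-0.8,3.7,0,4,-0.7,3.1,0,4,0,0,0], claw=7)

```text
time_s: 9.45
ee_pos: [443.8, -257.0, 213.9]
ee_rot: [-7.9, 89.9, -89.2]
force: [1.9, -0.3, -0.9]
gripper_width: 70.1
```

Request:
jog_arm(plan=[0,0,0,0,0,0,0,0,0,0,0,0])

```text
time_s: 9.7
ee_pos: [445.0, -252.9, 217.1]
ee_rot: [58.1, 90.0, -22.9]
force: [0.5, 0.2, 0.8]
gripper_width: 70.0
```

```bash
python3 - <<'E'
from h import *
delta([444.5,-275,34],8.65)
I=env.grab_frame("wrist")[:,:,::-1].copy();cv2.imwrite("pics/w7.png",I)
E
```

```text
pos [ 445.  -252.9  217.1] y-ang 8.94 tilt [ 0.001 -0.    -1.   ] shift cm [18.31 -0.41  2.17] turn 0.048049645696979816 t 9.7 q6 -39.8
```

View pics/w7.png

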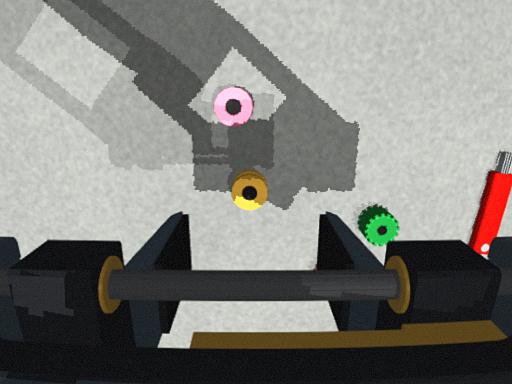

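The bearing hole is at (249,193), the pink one at (233,107), and the gear B hole at (381,231).

```bash
python3 - <<'E'
from h import *
C=cam("wrist"); p=onz(C,[[249,192.5],[381,230.5],[233,107]],28);print(p.round(1))
delta([p[0][0],p[0][1],34])
E
```

```text
[[ 444.5 -273.8   28. ]
 [ 592.  -294.1   28. ]
 [ 416.2 -191.1   28. ]]
pos [ 445.6 -253.1  218.1] y-ang 8.96 tilt [ 0.003 -0.002 -1.   ] shift cm [18.41 -0.48  1.99] turn None t 9.75 q6 -39.8
```

Request:
jog_arm(plan=[0,-0.4,2.0,0,4,0,0,0,4,0,0,0,4,0,0,0,3.2,0,0,0,2,0,0,0,1.1,0,0,0,0,0,0,0,0,0,0,0,0,0,0,0], claw=6)

```text
time_s: 10.58
ee_pos: [445.4, -274.1, 35.4]
ee_rot: [47.8, 89.7, -33.2]
force: [-0.0, -0.6, 0.7]
gripper_width: 60.0
```

Request:
jog_arm(plan=[0,0,0,0,0,0,0,0,0,0,0,0,0,0,0,0], claw=3.2, newtons=30)

```text
time_s: 10.92
ee_pos: [443.9, -273.7, 34.0]
ee_rot: [43.2, 89.9, -37.9]
force: [-0.1, 1.3, 4.6]
gripper_width: 37.4
```

Request:
jog_arm(plan=[0,0,0,0,0,0,0,0])

```text
time_s: 11.08
ee_pos: [443.9, -273.6, 34.0]
ee_rot: [46.8, 89.9, -34.3]
force: [-0.1, 1.0, 5.0]
gripper_width: 37.5
```

```bash
python3 - <<'E'
from h import *
delta([444.5,-273.8,34]); print(env.state()["force"])
E
```

```text
pos [ 443.9 -273.6   34. ] y-ang 8.91 tilt [ 0.001 -0.001 -1.   ] shift cm [-0.    0.06  0.02] turn None t 11.08 q6 -41.8
[-0.13642532  1.02186247  4.96847702]
```

Request:
jog_arm(plan=[-4,0,0,0,-4,0,0,0,-4,0,0,0,-4,0,0,0,-4,0,0,0,0,0,0,0,0,0,0,0])

```text
time_s: 11.67
ee_pos: [444.3, -273.9, 235.2]
ee_rot: [47.2, 89.7, -33.9]
force: [-0.5, 0.1, -2.9]
gripper_width: 37.0
```

```bash
python3 - <<'E'
from h import *
delta([474.7,83.3,234],8.65)
E
```

```text
pos [ 444.3 -273.9  235.2] y-ang 8.9 tilt [ 0.004 -0.003 -1.   ] shift cm [  0.04   8.53 -34.82] turn 0.042154013395368395 t 11.67 q6 -41.8
```

Request:
jog_arm(plan=[0,0.85,-3.5,0,0,0.85,-3.5,0,0,0.85,-3.5,0,0,0.85,-3.5,0,0,0.85,-3.5,0,0,0.85,-3.5,0,0,0.85,-3.5,0,0,0.85,-3.5,0,0,0.85,-3.5,0,0,0.85,-3.3,0,0,0,0,0,0,0,0,0])

```text
time_s: 12.67
ee_pos: [472.4, 84.7, 230.8]
ee_rot: [-86.1, 89.7, -167.0]
force: [-0.3, -0.7, -2.0]
gripper_width: 36.9
```

Request:
jog_arm(plan=[3,0,0,0,3,0,0,0,2,0,0,0,0,0,0,0,0,0,0,0,0,0,0,0])

```text
time_s: 13.17
ee_pos: [474.3, 82.9, 153.8]
ee_rot: [70.8, 90.0, -10.3]
force: [0.7, 0.5, -1.0]
gripper_width: 37.4
```

```bash
python3 - <<'E'
from h import *
delta([474.7,83.3,122],8.65)
I=env.grab_frame("wrist")[:,:,::-1].copy();cv2.imwrite("pics/w8.png",I)
E
```

```text
pos [474.3  82.9 153.8] y-ang 8.84 tilt [ 0.001 -0.    -1.   ] shift cm [ 3.18  0.05 -0.04] turn 0.03225207260881765 t 13.17 q6 -0.3
```

View pics/w8.png

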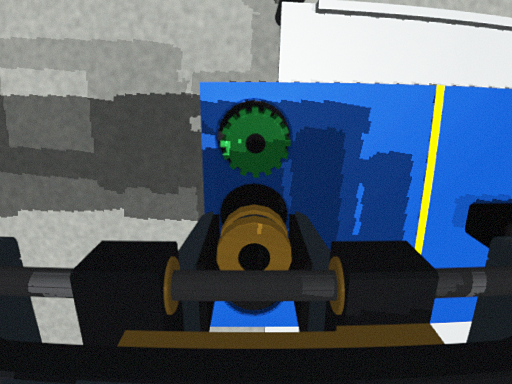

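The bearing is aligned over well1 (rim top at row 184, centre column about 254), matching the first placing. Gear A sits flat at (256,143).

Request:
jog_arm(plan=[1.2,0.05,-0.05,0,1,0,0,0,0.6,0,0,0,0.4,0,0,0,0,0,0,0,0,0,0,0,0,0,0,0])

```text
time_s: 13.8
ee_pos: [474.6, 84.2, 121.9]
ee_rot: [84.8, 89.9, 3.7]
force: [-0.3, 0.1, -1.8]
gripper_width: 37.2
```

```bash
python3 - <<'E'
from h import *
delta([474.7,83.3,120],8.65); print(env.state()["force"])
E
```

```text
pos [474.6  84.2 121.9] y-ang 8.91 tilt [ 0.001  0.    -1.   ] shift cm [ 0.19 -0.    0.09] turn 0.04296246382808514 t 13.8 q6 -0.2
[-0.34337155  0.05839749 -1.802482  ]
```

Request:
jog_arm(plan=[0.15,0,0.1,0,0,0,0,0,0,0,0,0])

```text
time_s: 14.05
ee_pos: [474.5, 83.1, 120.0]
ee_rot: [74.8, 90.0, -6.3]
force: [-0.2, -1.0, -1.3]
gripper_width: 37.0
```

Request:
jog_arm(plan=[0,0,0,0,0,0,0,0,0,0,0,0,0,0,0,0], claw=5.6)

```text
time_s: 14.38
ee_pos: [474.4, 83.2, 119.9]
ee_rot: [76.6, 90.0, -4.5]
force: [0.7, -0.3, -0.2]
gripper_width: 55.6
```

Request:
jog_arm(plan=[-2,0,0,0,-4,0,0,0,-4,0,0,0,-3,0,0,0,0,0,0,0,0,0,0,0])

```text
time_s: 14.88
ee_pos: [475.1, 83.3, 251.6]
ee_rot: [89.0, 89.7, 7.9]
force: [-0.2, 0.1, -0.3]
gripper_width: 55.9
```

```bash
python3 - <<'E'
from h import *
delta([591.5,-293.5,250],8.65)
I=env.grab_frame("wrist")[:,:,::-1].copy();cv2.imwrite("pics/w9.png",I)
E
```

```text
pos [475.1  83.3 251.6] y-ang 8.91 tilt [ 0.005  0.001 -1.   ] shift cm [ 0.19  5.66 39.03] turn 0.043267524343635934 t 14.88 q6 -0.3
```

View pics/w9.png

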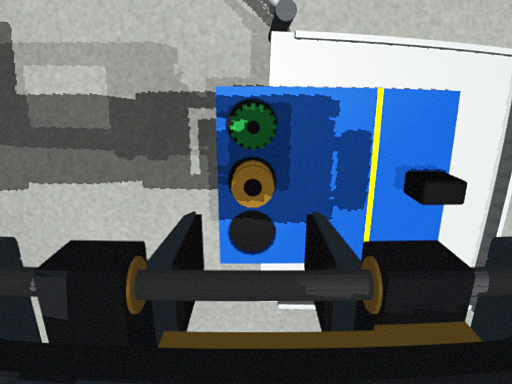

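The bearing is in well1, with its hole at (253,187). Now gear B at (592,-294).

Request:
jog_arm(plan=[0,0.5,3.5,0,0,0.5,3.5,0,0,0.5,3.5,0,0,0.5,3.5,0,0,0.5,3.5,0,0,0.5,3.5,0,0,0.5,3.5,0,0,0.5,3.5,0,0,0.5,3.5,0,0,0.5,3.5,0,3,0.5,3.5,0,4,0,0,0], claw=6)

```text
time_s: 15.93
ee_pos: [589.9, -291.8, 183.2]
ee_rot: [39.8, 89.5, -41.5]
force: [1.4, -0.1, 0.5]
gripper_width: 60.1
```

Request:
jog_arm(plan=[0,0,0,0,0,0,0,0,0,0,0,0])

```text
time_s: 16.18
ee_pos: [587.3, -284.7, 183.2]
ee_rot: [-150.0, 90.0, 128.9]
force: [-0.2, -0.0, 0.1]
gripper_width: 59.7
```

```bash
python3 - <<'E'
from h import *
delta([591.5,-293.5,34],8.65)
I=env.grab_frame("wrist")[:,:,::-1].copy();cv2.imwrite("pics/w10.png",I)
E
```

```text
pos [ 587.3 -284.7  183.2] y-ang 8.94 tilt [-0.  0. -1.] shift cm [14.92  0.28  0.94] turn 0.04873574987821646 t 16.18 q6 -35.8
```

View pics/w10.png

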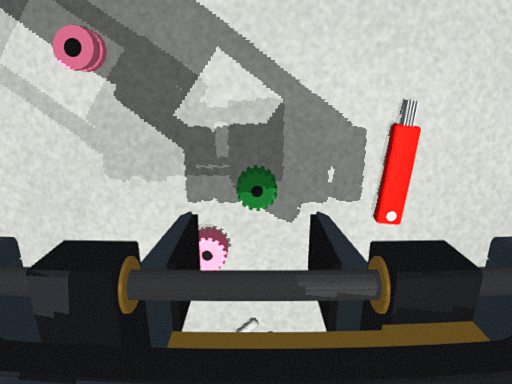

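```bash
python3 - <<'E'
from h import *
C=cam("wrist"); p=onz(C,[[257,190.5],[209,256]],28);print(p.round(1))
delta([p[0][0],p[0][1],34])
E
```

```text
[[ 592.7 -292.6   28. ]
 [ 556.5 -366.2   28. ]]
pos [ 588.  -284.8  184.5] y-ang 8.96 tilt [ 0.002 -0.001 -1.   ] shift cm [15.05  0.31  0.81] turn None t 16.23 q6 -35.8
```

Gear B's hole is at (257,190), giving (592.7,-292.6). That agrees with the earlier (592,-294).

Request:
jog_arm(plan=[0,0.4,0.9,0,4,0,0,0,4,0,0,0,3.5,0,0,0,2.2,0,0,0,1.2,0,0,0,0,0,0,0,0,0,0,0,0,0,0,0])

```text
time_s: 16.98
ee_pos: [594.3, -294.4, 36.5]
ee_rot: [52.6, 89.7, -28.5]
force: [-0.2, 0.1, 0.8]
gripper_width: 60.2
```

Request:
jog_arm(plan=[0,0,0,0,0,0,0,0,0,0,0,0,0,0,0,0,0,0,0,0], claw=3.2, newtons=15)

```text
time_s: 17.4
ee_pos: [592.8, -293.8, 34.8]
ee_rot: [48.5, 89.9, -32.6]
force: [-0.8, 1.0, 3.0]
gripper_width: 37.2
```

```bash
python3 - <<'E'
from h import *
delta([592.7,-292.6,34]); print(env.state()["force"])
E
```

```text
pos [ 592.8 -293.8   34.8] y-ang 8.91 tilt [ 0.001 -0.001 -1.   ] shift cm [ 0.08  0.01 -0.12] turn None t 17.4 q6 -36.3
[-0.83163492  0.96300128  3.04312016]
```

Request:
jog_arm(plan=[-4,0,0,0,-4,0,0,0,-4,0,0,0,-4,0,0,0,-4,0,0,0,0,0,0,0,0,0,0,0])

```text
time_s: 17.98
ee_pos: [593.5, -294.1, 237.0]
ee_rot: [53.4, 89.6, -27.6]
force: [-0.1, 0.4, -1.8]
gripper_width: 37.7
```

```bash
python3 - <<'E'
from h import *
delta([482.6,31.9,234],8.65)
E
```

```text
pos [ 593.5 -294.1  237. ] y-ang 8.91 tilt [ 0.006 -0.003 -1.   ] shift cm [  0.14  -5.91 -33.92] turn 0.04354172042786786 t 17.98 q6 -36.3
```

Request:
jog_arm(plan=[0,-0.6,-3.4,0,0,-0.6,-3.4,0,0,-0.6,-3.4,0,0,-0.6,-3.4,0,0,-0.6,-3.4,0,0,-0.6,-3.4,0,0,-0.6,-3.4,0,0,-0.6,-3.4,0,0,-0.6,-3.4,0,0,-0.5,-3.2,0,0,0,0,0,0,0,0,0])

```text
time_s: 18.98
ee_pos: [480.5, 32.3, 232.2]
ee_rot: [-89.7, 89.8, -170.6]
force: [-0.7, -0.7, 0.4]
gripper_width: 37.3
```

Request:
jog_arm(plan=[3,0,0,0,3,0,0,0,2.2,0,0,0,0,0,0,0,0,0,0,0,0,0,0,0])

```text
time_s: 19.48
ee_pos: [482.8, 30.5, 152.5]
ee_rot: [72.5, 89.9, -8.7]
force: [0.2, -0.4, 0.4]
gripper_width: 37.9
```

```bash
python3 - <<'E'
from h import *
delta([482.6,30.8,121],8.65)
I=env.grab_frame("wrist")[:,:,::-1].copy();cv2.imwrite("pics/w11.png",I)
E
```

```text
pos [482.8  30.5 152.5] y-ang 8.85 tilt [ 0.001 -0.    -1.   ] shift cm [ 3.15 -0.02 -0.03] turn 0.03279791111984546 t 19.48 q6 -6.6
```

View pics/w11.png

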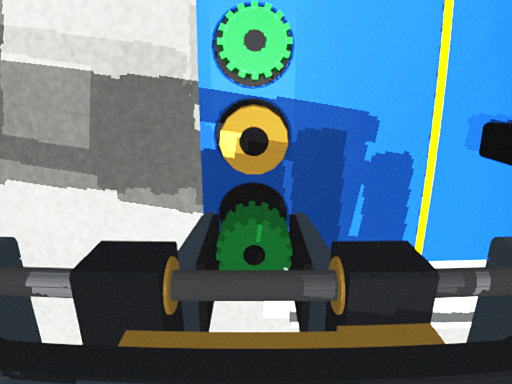

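Gear B is over well2, with the rim top at row 183 and the column centred. Lowering.

Request:
jog_arm(plan=[1.2,0,0,0,1,0,0,0,0.6,0,0,0,0.3,0,0.05,0,0,0,0,0,0,0,0,0,0,0,0,0])

```text
time_s: 20.12
ee_pos: [482.5, 30.7, 121.5]
ee_rot: [78.6, 89.9, -2.5]
force: [0.1, -0.6, 0.4]
gripper_width: 37.2
```

Request:
jog_arm(plan=[0,0,0,0,0,0,0,0])

```text
time_s: 20.28
ee_pos: [482.2, 30.7, 121.2]
ee_rot: [77.7, 89.9, -3.4]
force: [-0.2, -0.6, -0.0]
gripper_width: 37.3
```

Request:
jog_arm(plan=[0,0,0,0,0,0,0,0,0,0,0,0,0,0,0,0], claw=5.6)

```text
time_s: 20.62
ee_pos: [482.0, 30.7, 120.9]
ee_rot: [48.4, 90.0, -32.7]
force: [-0.4, 0.3, 0.1]
gripper_width: 56.0
```

Request:
jog_arm(plan=[-2,0,0,0,-4,0,0,0,-4,0,0,0,-4,0,0,0,-4,0,4,0,-4,0,2,0,0,0,0,0,0,0,0,0,0,0,0,0])

```text
time_s: 21.37
ee_pos: [488.9, -16.7, 326.9]
ee_rot: [-113.8, 89.9, 165.1]
force: [0.2, 0.8, -0.5]
gripper_width: 55.9
```

```bash
python3 - <<'E'
from plate import *
st=env.state()
I=env.grab_frame("wrist")[:,:,::-1].copy();cv2.imwrite("pics/w12.png",I)
C=cam("wrist",st); meas(I,C); print(st["ee_pos"])
E
```

```text
hole 254.3 120.8 axes 40.2 40.8 [481.7  32.4  91. ]
hole 254.6 72.3 axes 41.3 43.5 [474.1  83.4  91. ]
yellow mid [586.29369169  95.56870031] ang 8.697383125270079 len 159.28290571939925
[488.91640303 -16.6841477  326.86809317]
```

View pics/w12.png

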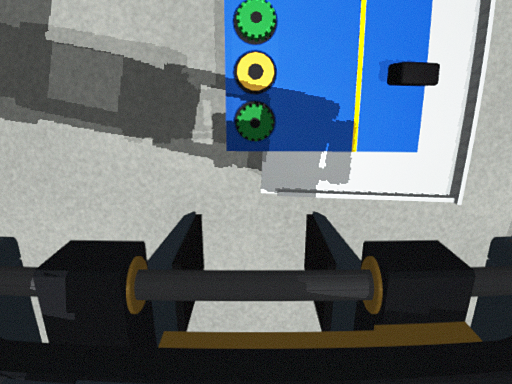

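All three parts sit in their wells (holes at (256,18), (255,72), (255,121)), and the plate hasn't moved. Next I'll turn the jaws by 90° and go above the handle.

```bash
python3 - <<'E'
from h import *
delta([635.5,108,330],98.65)
E
```

```text
pos [488.6 -16.5 326.2] y-ang 8.92 tilt [-0.003  0.    -1.   ] shift cm [ -0.41  16.44 -10.02] turn -14.955798535895477 t 21.42 q6 -12.2
```

Request:
jog_arm(plan=[0,2,-2,0,0,4,-3.2,0,0,4,-3.2,0,0,4,-3.2,0,0,2,-1,0,0,0,0,-1.1,0,0,0,-1.1,0,0,0,-1.1,0,0,0,-1.1,0,0,0,-1.1,0,0,0,-1.1,0,0,0,-1.1])

```text
time_s: 22.42
ee_pos: [607.8, 112.1, 325.3]
ee_rot: [-136.9, 89.8, -171.4]
force: [-0.4, -1.0, -0.2]
gripper_width: 56.3
```

Request:
jog_arm(plan=[0,0,0,-1.1,0,0,0,-1.1,0,0,0,-1.1,0,0,0,-1.1,0,0,0,-1.1,0,0,0,-1.1,0,0,0,-0.7,0,0,0,0,0,0,0,0])

```text
time_s: 23.17
ee_pos: [608.0, 111.8, 325.9]
ee_rot: [179.7, 89.8, -171.5]
force: [-0.4, 0.2, 0.2]
gripper_width: 55.9
```

```bash
python3 - <<'E'
from plate import *
delta([635.5,108,330],98.65)
st=env.state()
I=env.grab_frame("wrist")[:,:,::-1].copy();cv2.imwrite("pics/w13.png",I)
E
```

```text
pos [608.  111.8 325.9] y-ang 98.84 tilt [-0.003 -0.    -1.   ] shift cm [-0.42 -0.8   2.66] turn 0.03143602503618107 t 23.17 q6 -89.5
```

View pics/w13.png

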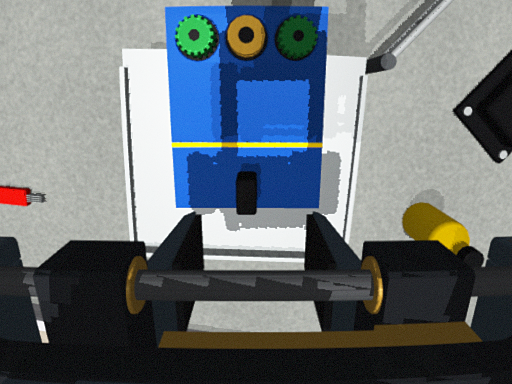

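The view shows the shelf front edge on both sides of the plate (left about (124–166,50), right about (327–366,56)), the yellow line at row 145, and the handle at (246,190).

```bash
cat > edge.py <<'E'
from plate import *
def edge(I,C,cols,r0,r1,z=80):
    G=cv2.GaussianBlur(cv2.cvtColor(I,cv2.COLOR_BGR2GRAY),(3,3),0).astype(float)
    P=[]
    for c in cols:
        d=np.diff(G[r0:r1,c]); i=np.argmax(d)
        if d[i]>25: P.append((c,r0+i+.5))
    P=np.array(P); return P,onz(C,P,z)[:,:2]
def yellow(I,C,z=92,rmax=260):
    H=cv2.cvtColor(I,cv2.COLOR_BGR2HSV); m=cv2.inRange(H,(20,120,60),(36,255,255)); m[rmax:]=0
    k,l,s,ce=cv2.connectedComponentsWithStats(m); i=1+np.argmax(s[1:,2]); print("yel box",s[i])
    v,u=np.nonzero(l==i); q=onz(C,np.c_[u,v].astype(float),z)[:,:2]; m=q.mean(0); d=np.linalg.svd(q-m,full_matrices=False)[2][0]; d*=np.sign(d[1])
    mid=m+d*((((q-m)@d).min()+((q-m)@d).max())/2)
    return mid,np.degrees(np.arctan2(-d[0],d[1])),np.ptp((q-m)@d)
E
python3 - <<'E'
from edge import *
I=cv2.imread("pics/w13.png");C=cam("wrist")
P,q1=edge(I,C,range(130,162,3),40,62); Q,q2=edge(I,C,range(332,358,3),44,70)
print(P[:,1],Q[:,1]); q=np.r_[q1,q2]; k=np.polyfit(q[:,1],q[:,0],1); print("edge x=",k[1],"+",k[0],"*y  yaw",np.degrees(np.arctan(-k[0])),"res",np.std(q[:,0]-np.polyval(k,q[:,1])), q1.mean(0),q2.mean(0))
mid,ang,L=yellow(I,C); print("mark",mid,ang,L)
n=np.array([1,-k[0]])/np.hypot(1,k[0]); print("mark dist to edge",(mid[0]-np.polyval(k,mid[1]))*n[0])
x=np.array([np.cos(np.radians(ang)),np.sin(np.radians(ang))]); h=mid+50*x; print("handle",h, "px",proj(C,[*h,132]),proj(C,[*h,92])); delta([*h,120],ang+90)
E
```

```text
[48.5 48.5 48.5 48.5 48.5 48.5 48.5 48.5 48.5 48.5 48.5] [54.5 55.5 55.5 55.5 55.5 55.5 55.5 55.5 56.5]
edge x= 496.36925510268344 + -0.11834851489462508 *y  yaw 6.749475371943845 res 0.2571910265809297 [499.40254154 -25.70884849] [473.70832467 191.57248092]
yel box [172 142 150   5 609]
mark [586.06466405 100.22539975] 8.738982863050593 168.09994519767463
mark dist to edge 100.85309918171289
handle [635.48420121 107.82206655] px [[245.80936984 197.44313035]] [[246.59605222 187.38015402]]
pos [608.2 111.8 326.3] y-ang 98.84 tilt [-0.002 -0.    -1.   ] shift cm [20.62 -0.81  2.69] turn 0.01652860001992688 t 23.22 q6 -89.5
```

Edge yaw is 6.75°, matching the earlier 6.8°, and the mark is 100.9 mm inside the edge. The handle at (635.5,107.8) projects onto column 246 as seen. Descending over the handle.

Request:
jog_arm(plan=[0,-0.4,1.3,0,0,-0.4,1.4,0,4,0,0,0,4,0,0,0,4,0,0,0,2.5,0,0,0,0,0,0,0,0,0,0,0,0,0,0,0], claw=5.4)

```text
time_s: 23.97
ee_pos: [637.7, 107.9, 184.5]
ee_rot: [-1.5, 89.8, 7.4]
force: [-0.3, -0.4, 1.2]
gripper_width: 54.4
```

```bash
python3 - <<'E'
from edge import *
delta([635.5,107.8,120],98.7)
I=env.grab_frame("wrist")[:,:,::-1].copy();cv2.imwrite("pics/w14.png",I)
E
```

```text
pos [637.7 107.9 184.5] y-ang 98.88 tilt [ 0.003  0.    -1.   ] shift cm [ 6.45  0.03 -0.24] turn 0.03056721207923374 t 23.97 q6 -90.3
```

View pics/w14.png

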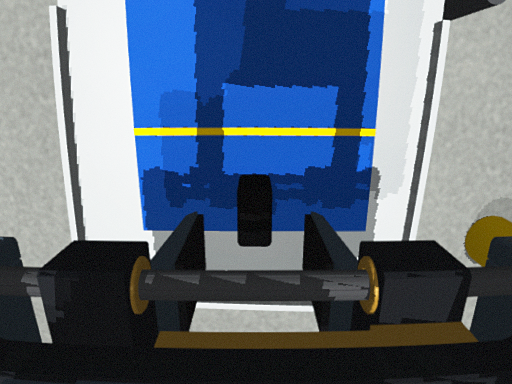

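The handle is centred between the fingers at column 254, so I can descend and grip.

Request:
jog_arm(plan=[2.5,0,-0.2,0,2,0,0,0,1.2,0,0,0,0.6,0,0,0,0,0,0,0,0,0,0,0,0,0,0,0])

```text
time_s: 24.6
ee_pos: [635.8, 107.5, 121.5]
ee_rot: [-2.0, 89.8, 6.9]
force: [-0.3, 0.2, -0.1]
gripper_width: 54.1
```

Request:
jog_arm(plan=[0,0,0,0,0,0,0,0,0,0,0,0,0,0,0,0,0,0,0,0,0,0,0,0], claw=1.5, newtons=50)

```text
time_s: 25.1
ee_pos: [634.6, 107.5, 119.7]
ee_rot: [69.7, 90.0, 78.5]
force: [0.2, 1.0, 0.6]
gripper_width: 21.8
```

```bash
python3 - <<'E'
from edge import *
delta([635.5,107.8,120],98.7);st=env.state();print(st["force"],st["torque"])
I=env.grab_frame("wrist")[:,:,::-1].copy();cv2.imwrite("pics/w15.png",I)
C=cam("wrist",st);print(yellow(I,C))
E
```

```text
pos [634.6 107.5 119.7] y-ang 98.86 tilt [ 0.     0.001 -1.   ] shift cm [-0.03  0.01  0.1 ] turn 0.027464176816591152 t 25.1 q6 -90.3
[0.17584488 1.03990944 0.59818305] [ 0.18698539 -0.12295878 -0.24439299]
yel box [  92  146  325   12 3141]
(array([585.80365705, 100.35491034]), np.float64(8.724924055113268), np.float64(169.69353286569302))
```

View pics/w15.png

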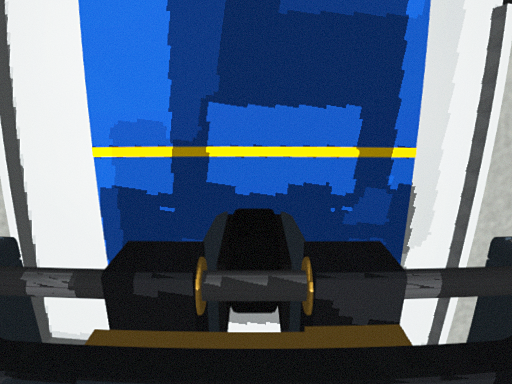

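Gripped at 21.8 mm, which matches the 22 mm handle. I'll now preload downward against the coming tipping moment and read the force.

Request:
jog_arm(plan=[0.2,0,0,0,0.1,0,0,0,0,0,0,0,0,0,0,0,0,0,0,0], newtons=60)

```text
time_s: 25.57
ee_pos: [634.6, 107.5, 119.6]
ee_rot: [13.9, 89.9, 22.8]
force: [-3.9, 1.5, 15.3]
gripper_width: 21.8
```

Request:
jog_arm(plan=[0.1,0,-0.2,0,0,0.02,-0.4,0,0,0.02,-0.5,0.1,0,0.02,-0.5,0.1,0,0.02,-0.5,0.1,0,0.02,-0.5,0,0,0.02,-0.5,0,0,0.02,-0.5,0,0,0.02,-0.5,0,0,0.02,-0.5,0,0,0.02,-0.4,0,0,0,0,0])

```text
time_s: 26.57
ee_pos: [591.1, 103.2, 119.8]
ee_rot: [-0.5, 89.0, 6.6]
force: [8.8, 0.6, 10.5]
gripper_width: 21.7
```

```bash
python3 - <<'E'
from edge import *
delta([635.5,107.8,120],96.75);st=env.state();print(st["force"],st["torque"])
I=env.grab_frame("wrist")[:,:,::-1].copy();cv2.imwrite("pics/w16.png",I)
C=cam("wrist",st);mid,ang,L=yellow(I,C);print(mid,ang,L,"dist",(mid[0]-(496.37-.11835*mid[1]))*np.cos(np.radians(6.75)))
E
```

```text
pos [591.1 103.2 119.8] y-ang 97.13 tilt [ 0.017  0.002 -1.   ] shift cm [ 0.06 -0.1   4.46] turn 0.06355911826159873 t 26.57 q6 -88.3
[ 8.79631955  0.57426758 10.49460132] [ 0.21459595 -0.96676159 -0.02386915]
yel box [  91  146  326   11 3189]
[542.22250628  97.39897226] 7.087980507412163 169.91120841932366 dist 56.98194496386189
```

View pics/w16.png

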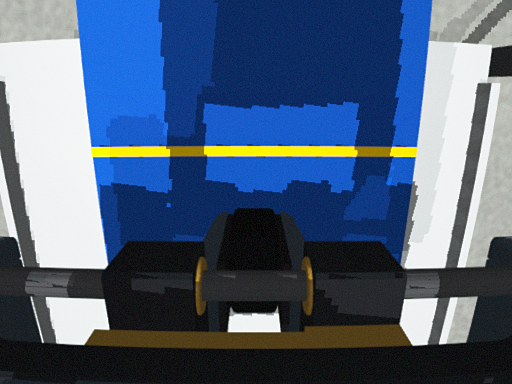

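The slide tracks well: 57 mm to go, angle 7.1°, and the hold-down force is still 10.5 N. Continuing in smaller stages, with a little more push.

Request:
jog_arm(plan=[0.1,0,-0.2,0,0,0,-0.3,0,0,0,-0.4,0,0,0,-0.4,0,0,0,-0.4,0,0,0,-0.4,0,0,0,-0.4,0,0,0,-0.3,0,0,0,0,0,0,0,0,0])

```text
time_s: 27.45
ee_pos: [565.8, 100.2, 119.9]
ee_rot: [0.1, 88.7, 7.2]
force: [11.3, 1.6, 13.5]
gripper_width: 22.1
```

```bash
cat > chk.py <<'E'
import sys
from edge import *
delta([635.5,107.8,120],96.75);st=env.state();print(st["force"],st["torque"])
I=env.grab_frame("wrist")[:,:,::-1].copy();cv2.imwrite(f"pics/{sys.argv[1]}.png",I)
C=cam("wrist",st);mid,ang,L=yellow(I,C);print(mid,ang,L,"dist",(mid[0]-(496.37-.11835*mid[1]))*np.cos(np.radians(6.75)))
E
python3 chk.py w17
```

```text
pos [565.8 100.2 119.9] y-ang 97.14 tilt [ 0.023  0.003 -1.   ] shift cm [ 0.15 -0.11  7.01] turn 0.06481230293160678 t 27.45 q6 -88.2
[11.271933    1.62876785 13.47849728] [ 0.27045481 -1.64837254  0.00602883]
yel box [  91  146  327   11 3200]
[517.02664072  94.40863775] 7.089698258513396 169.90184313205143 dist 31.60927265233173
```

View pics/w17.png

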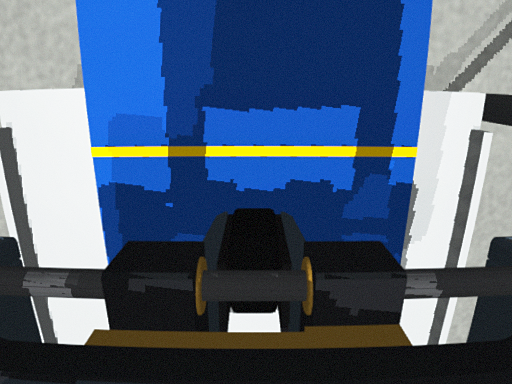

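Level check: the yellow line measured on the z=92 plane keeps its length (169.9), so the plate stays flat while the tool flexes slightly (0.023 rad). 31.6 mm to go.

Request:
jog_arm(plan=[0.1,0,-0.1,0,0,0,-0.3,0,0,0,-0.3,0,0,0,-0.3,0,0,0,-0.3,0,0,0,-0.3,0,0,0,-0.2,0,0,0,0,0,0,0,0,0])

```text
time_s: 28.25
ee_pos: [550.6, 98.3, 120.3]
ee_rot: [0.2, 88.3, 7.4]
force: [14.9, 1.7, 16.3]
gripper_width: 21.6
```

```bash
python3 chk.py w18; python3 - <<'E'
from h import *
cv2.imwrite("pics/s18.png",cv2.resize(env.grab_frame("side")[120:240,160:330,::-1],None,fx=4,fy=4,interpolation=cv2.INTER_CUBIC))
E
```

```text
pos [550.6  98.3 120.3] y-ang 97.14 tilt [ 0.029  0.004 -1.   ] shift cm [ 0.28 -0.12  8.54] turn 0.06578016494578758 t 28.25 q6 -88.1
[14.93360208  1.67051749 16.26639381] [ 0.2976925  -2.35069135  0.0093315 ]
yel box [  91  146  327   11 3208]
[502.05477226  92.56913513] 7.097293144464737 169.959122345226 dist 16.524986246628938
```

View pics/s18.png

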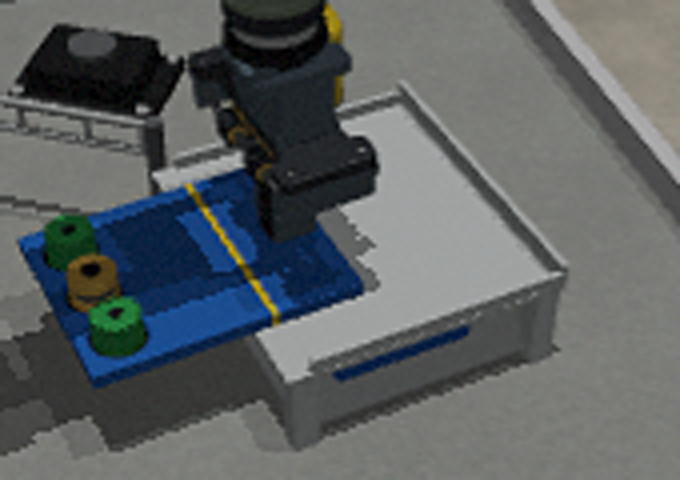

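Side view: all three parts sit in the wells, the plate lies flat and the yellow line is parallel to the edge. 16.5 mm to go, with a little extra push down.

Request:
jog_arm(plan=[0.1,0,-0.1,0,0.1,0,-0.2,0,0,0,-0.3,0,0,0,-0.3,0,0,0,-0.3,0,0,0,-0.3,0,0,0,-0.2,0,0,0,0,0,0,0,0,0])

```text
time_s: 29.1
ee_pos: [537.8, 96.8, 120.6]
ee_rot: [0.4, 87.7, 7.5]
force: [17.7, 2.0, 24.0]
gripper_width: 21.5
```

```bash
python3 chk.py w19; python3 - <<'E'
from edge import *
I=cv2.imread("pics/w19.png");C=cam("wrist")
for cols in (range(30,85,6),range(425,470,5)):
    P,q=edge(I,C,cols,100,190); print(P[:,1],q.round(1).tolist())
E
```

```text
pos [537.8  96.8 120.6] y-ang 97.16 tilt [ 0.039  0.005 -0.999] shift cm [ 0.45 -0.13  9.82] turn 0.06762008554426065 t 29.1 q6 -88.1
[17.65080274  1.96791006 23.96523162] [ 0.27515302 -3.1520261   0.07593338]
yel box [  91  146  326   11 3150]
[489.51554441  91.00801597] 7.123257210133151 169.70025853043273 dist 3.889196794713674
[139.5 139.5 139.5 139.5 139.5 139.5 138.5 138.5 138.5 138.5] [[500.2, -34.7], [499.8, -31.0], [499.5, -27.4], [499.1, -23.8], [498.7, -20.2], [498.3, -16.7], [497.4, -13.1], [497.0, -9.6], [496.6, -6.2], [496.2, -2.7]]
[141.5 141.5 141.5 141.5 141.5 141.5 141.5 141.5 141.5] [[474.5, 184.9], [474.1, 187.8], [473.7, 190.7], [473.3, 193.6], [472.9, 196.5], [472.4, 199.5], [472.0, 202.4], [471.6, 205.4], [471.2, 208.4]]
```

View pics/w19.png

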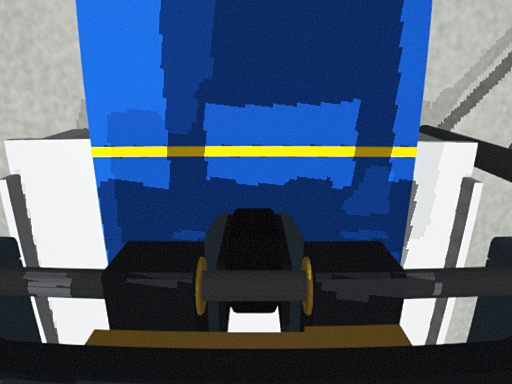

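3.9 mm to go. The front edge re-measured in this view (x=498.4 and 472.9) agrees with the earlier fit. The tool tilt has grown to 0.039, so I need to check whether the plate itself is tilting. The plate's width in the wrist image depends on its pitch relative to the tool, so I'll compare frames.

```bash
python3 - <<'E'
from edge import *
# tilts of the tool (rad, about shelf y) at each picture
T={"w15":0.0,"w16":0.017,"w17":0.023,"w18":0.0295,"w19":0.0395}
c=env.calibration("wrist");f=192/np.tan(np.radians(c["vertical_fov"]/2))
C0=dict(f=f,cx=c["cx"],cy=c["cy"],k1=c["k1"])
Tc=np.array(c["T_tool_cam"])
def width(I,r):
    H=cv2.cvtColor(I,cv2.COLOR_BGR2HSV); b=cv2.inRange(H,(100,110,30),(130,255,255))
    x=np.nonzero(b[r])[0]; return x.min(),x.max()+1
from scipy.optimize import least_squares
for n in T:
    I=cv2.imread(f"pics/{n}.png"); D=[]
    for r in range(4,136,4): l,rr=width(I,r); D+=[(l,r),(rr,r)]
    D=np.array(D,float)
    C=dict(C0,R=Tc[:3,:3],o=Tc[:3,3])
    d=ray(C,D)
    # plane in tool: x = a + b*z (b = pitch of plate rel. tool); require width 170 everywhere
    def res(p):
        a,b=p; t=(a+b*C["o"][2]-C["o"][0])/(d[:,0]-b*d[:,2]); P=C["o"]+d*t[:,None]
        return np.hypot(P[1::2,1]-P[::2,1],P[1::2,2]-P[::2,2])-170.3
    s=least_squares(res,[25,0]); print(n,s.x.round(4),"rms",np.std(s.fun).round(2),"tool tilt",T[n])
E
```

```text
w15 [ 2.85315e+01 -3.10000e-03] rms 0.27 tool tilt 0.0
w16 [2.92349e+01 2.10000e-02] rms 0.17 tool tilt 0.017
w17 [2.90708e+01 2.35000e-02] rms 0.18 tool tilt 0.023
w18 [2.86464e+01 1.91000e-02] rms 0.29 tool tilt 0.0295
w19 [2.81233e+01 1.32000e-02] rms 0.26 tool tilt 0.0395
```

Plate pitch is about 0.02 rad. The cause is drag (about 18 N) flexing the wrist and tilting the plate through the grip. It's within limits, but I'll finish the last 4 mm and then move the command back to unload the drag. Friction should hold the plate in place meanwhile.

Request:
jog_arm(plan=[0,0,-0.2,0,0,0,-0.2,0,0,0,-0.1,0,0,0,0,0,0,0,0,0])

```text
time_s: 29.57
ee_pos: [533.2, 96.2, 120.6]
ee_rot: [0.4, 87.7, 7.6]
force: [18.5, 1.5, 22.6]
gripper_width: 21.7
```

```bash
python3 chk.py w20
```

```text
pos [533.2  96.2 120.6] y-ang 97.16 tilt [ 0.04   0.005 -0.999] shift cm [ 0.48 -0.13 10.28] turn 0.067644338600734 t 29.57 q6 -88.1
[18.53981764  1.51786544 22.63483854] [ 0.38083496 -3.38907012  0.02568198]
yel box [  91  146  327   11 3157]
[485.00056037  90.53143437] 7.131931837965527 169.82243695798002 dist -0.6505039028762961
```

Request:
jog_arm(plan=[0,0,0.2,0,0,0,0.2,0,0,0,0.2,0,0,0,0.2,0,0,0,0,0,0,0,0,0,0,0,0,0])

```text
time_s: 30.2
ee_pos: [534.1, 96.4, 119.6]
ee_rot: [0.3, 88.7, 7.5]
force: [4.9, 0.8, 32.5]
gripper_width: 21.5
```

```bash
python3 chk.py w21
```

```text
pos [534.1  96.4 119.6] y-ang 97.15 tilt [ 0.023  0.003 -1.   ] shift cm [ 0.2  -0.13 10.2 ] turn 0.06691844327334213 t 30.2 q6 -88.1
[ 4.94627041  0.76507029 32.51409613] [ 0.07787069 -0.33006301  0.09138126]
yel box [  91  146  327   11 3177]
[485.29723976  90.51567284] 7.1258822141651805 169.68721856379995 dist -0.3577334045638466
```

The drag is down to 5 N and the TCP height is back at 119.6, its value when I gripped the plate flat on the deck. Checking plate pitch and all the parts.

```bash
python3 - <<'E'
from edge import *
from scipy.optimize import least_squares
c=env.calibration("wrist");C=cam("wrist");Tc=np.array(c["T_tool_cam"]);C=dict(C,R=Tc[:3,:3],o=Tc[:3,3])
for n,t in (("w15",0),("w20",.0405),("w21",.0232)):
    I=cv2.imread(f"pics/{n}.png");H=cv2.cvtColor(I,cv2.COLOR_BGR2HSV); b=cv2.inRange(H,(100,110,30),(130,255,255));D=[]
    for r in range(4,136,4): x=np.nonzero(b[r])[0]; D+=[(x.min(),r),(x.max()+1,r)]
    d=ray(C,D)
    def res(p):
        a,q=p; s=(a+q*C["o"][2]-C["o"][0])/(d[:,0]-q*d[:,2]); P=C["o"]+d*s[:,None]
        return np.hypot(P[1::2,1]-P[::2,1],P[1::2,2]-P[::2,2])-170.3
    s=least_squares(res,[25,0]); print(n,s.x.round(4),"plate pitch",round(t-s.x[1]-.003,4))
a=env.grab_frame("side")[:,:,::-1]; 
S=env.grab_frame("scene")[:,:,::-1]
o=np.hstack([cv2.resize(a[130:230,150:310],(400,250),interpolation=cv2.INTER_CUBIC),cv2.resize(S[100:225,210:360],(400,333),interpolation=cv2.INTER_CUBIC)[:250]])
cv2.imwrite("pics/f1.png",o); cv2.imwrite("pics/side_f.png",a)
E
```

```text
w15 [ 2.85267e+01 -3.10000e-03] plate pitch 0.0001
w20 [2.81247e+01 1.25000e-02] plate pitch 0.025
w21 [2.832e+01 1.730e-02] plate pitch 0.0029
```

View pics/f1.png

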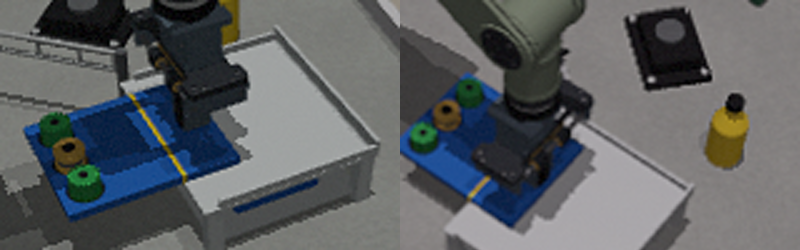

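Pitch is about 0.003 rad (level), the line lies along the front edge, and all the parts sit in their wells. One independent side-camera check of the line, then hand in.

```bash
python3 - <<'E'
from edge import *
I=cv2.imread("pics/side_f.png");C=cam("side")
H=cv2.cvtColor(I,cv2.COLOR_BGR2HSV); m=cv2.inRange(H,(22,100,100),(36,255,255)); k,l,s,ce=cv2.connectedComponentsWithStats(m)
for i in range(1,k):
    if s[i,4]>15:
        v,u=np.nonzero(l==i); q=onz(C,np.c_[u,v].astype(float),92)[:,:2]; print(s[i],q.mean(0).round(1),"dist",np.mean((q[:,0]-(496.37-.11835*q[:,1]))*.993).round(1))
st=env.state();print(st["force"],st["ee_pos"],st["gripper_width"],np.abs(st["qvel"]).max(),st["time_s"])
E
```

```text
[236 120  10  11  77] [676.4 367. ] dist 222.0
[204 171  12  17  26] [484.7 109.7] dist 1.3
[407 308  12  12  47] [ 796. -491.] dist 239.9
[429 308  11   6  22] [ 845.9 -498.1] dist 288.6
[434 323  11  11  23] [ 831.1 -537.8] dist 269.2
[ 4.81117423e+00 -2.87557246e-02  3.17222040e+01] [534.09773704  96.33420907 119.70159179] 21.669795950981822 0.11289447956938085 30.35
```

```bash
python3 -c "
from workcell import env
print(env.job_done())"
```

```text
the job is handed in; nothing more can be done
None
```

I loaded the plate, slid it out about 101 mm and handed the job in at about 30 s, still gripping the black handle. Gear A is in the left well, the brass bearing in the middle and gear B on the right. The hand-in gives no verdict, so everything below is from my own last checks.

- **Yellow line:** the wrist camera put it 0.4 mm outside the shelf's front edge. The side camera put it 1.3 mm inside. Both are within the 7 mm limit, and the 1.7 mm difference is within the calibration.
- **Squareness:** the plate is at 7.1° and the shelf at about 6.75°, so they agree to about 0.4°.
- **Level:** plate pitch is about 0.003 rad. During the slide it rose to about 0.025 rad because the drag flexed the wrist. I then backed the commanded position off 8 mm to unload it, and the plate came level again.
- **Hold:** the gripper opening is 21.7 mm on the 22 mm handle, pressing down with about 32 N, and the arm is at rest.
- **Parts:** in the last side and scene views all three parts are in their wells. I only looked at them there and did not re-measure their positions.
- **Bystanders:** the gate, cover and oil bottle looked unmoved in those views. I did not re-check the wrench or the feeler gauge after picking up gear B.

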